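Fish a dropped boss head out from under the glass reagent shelf

TASK

A boss head has slid under the low glass reagent shelf: take the bench squeegee by its handle, sweep its head in behind the boss head and drag it right out in front of the shelf, keeping the gripper itself off it until it is out. Then lay the squeegee down again, the same way up, on the open bench clear of the shelf, and put the boss head flat on the floor of the fittings tray, beside the other fittings. Do not knock the glass shelf or disturb anything standing on it, under it or around it.

Things in the scene. Friction and masses are not known exactly. Their poses are not given: they have to be found in the camera images.
- riser: Low fixed shelf on the robot's left: clear glass 200 mm deep (x) x 440 long (y), 8 thick, underside 64 mm above the bench, on four 18 mm square white posts at x +-88, y +-210 mm; 10 mm cross-rails under its ends, thin rail above its back edge. All sides open between posts. Origin on the bench under its centre; x points from front to back: front edge at x = -100 mm, facing roughly the world's -y.
- boss_mid (a point): The dropped boss head, a grey cast clamp holder lying flat on the bench under the shelf, either end to the left: 80 mm long over its two steel thumb-screws (x), 24 wide (y), 28 tall (z), about 170 g. The cast body is the middle 50 mm, to be gripped across its 24 mm width. Site at its centre, 14 mm above its underside.
- squeegee_grip (a point): Grip point of the bench squeegee, a T-shaped hand tool 202 mm long, about 160 g, lying on its handle and blade. Site in the grey handle, 12 mm above the bench; the handle, 22 mm wide and 24 tall, runs from 30 mm behind to 58 mm ahead of this point. x points along the tool from handle to head, z up.
- squeegee_head (a point): Centre of the squeegee's head, 165 mm ahead of the grip point, 21 mm above the bench: an upright crossbar 70 mm wide (across the tool), 42 tall, 14 thick, its lower 30 mm a black rubber blade 10 thick. From a crank just ahead of the handle a level neck, 16 mm wide, runs to it with its underside 36 mm above the bench, so it passes over a lying boss head. Same axes as the grip point.
- tray: Fixed open steel fittings tray 200 mm (x) x 160 mm (y), 30 mm tall, walls and floor 4 mm thick, on the robot's right. Origin: centre of its underside. A spare boss head (x about -28 mm) and a small rod clamp (x about -70 mm) lie in its half with negative x, both along its y; the half with positive x is empty.
- slide_box_mid (a point): Wooden slide box 85 x 55 x 35 mm standing under the shelf towards its end nearest the robot, its 85 mm side (x) roughly along the depth of the shelf; point at its centre. Leave it where it is.
- jar_amber: Amber jar, 60 mm diameter, 115 mm tall, standing on the back half of the glass shelf; origin at the centre of its underside. Bystander.
- jar_white: White jar, 64 mm diameter, 100 mm tall, on the back half of the glass shelf; origin at the centre of its underside. Bystander.
- bottle_clear: Clear bottle, 58 mm diameter, 125 mm tall, on the back half of the glass shelf; origin at the centre of its underside. Bystander.
- boss_spare: Spare boss head of the same shape and size, lying in the tray; origin at the centre of its underside. Bystander.
- clamp: Small rod clamp 130 x 30 x 17 mm lying in the tray; origin under its middle. Bystander.
- beaker: Empty glass beaker, 72 mm diameter, 95 mm tall, on the bench beyond the tray; origin at the centre of its underside. Bystander.
- petri: Closed Petri dishes, 90 mm diameter, 30 mm tall, on the bench beyond the squeegee; origin at the centre of its underside. Bystander.
Things that resemble listed ones, but are neither listed nor needed, are in the scene too. Leave any yellow look-alike of the part that bears squeegee_grip alone.

How it is judged:
By the outcome, as a careful person would: the job done as asked, in the order asked, and still so for the second after the job is handed in, with the robot touching nothing.
It also fails if it takes over 64 s, if anything falls off the work surface, if the arm or the gripper's body presses on something with over 40 N, if the wrist force passes 120 N, or if a joint passes its speed limit or range.

ROBOT

A 6-joint arm with a two-finger parallel gripper is mounted at the origin on the work surface. World frame = base frame: x ahead of the robot, y to its left, z up, the work surface at z = 0. Lengths are in mm, angles in rad, forces in N, time in s.
With the tool pointing down it reaches from about 350 to 975 mm from the base axis. Payload 7.1 kg.
Tool frame: the origin (TCP) lies on the front face of the gripper's body, between the roots of the fingers; the fingertips stand 80 mm ahead of it and the grasp point (between the pads) lies 61 mm ahead of it (env.tips_ahead is the distance from the TCP to the fingertips, in mm); z points along the fingers, y is the direction in which the jaws open and shut (so a half turn about z gives the same grasp; the last joint's range is limited). The gripper opens to 88 mm and grips with 3 to 60 N. Pads are 20 mm wide; open, the fingers measure 115 mm over their backs; the gripper's body (75 mm by 178 mm) begins 61 mm behind the grasp point.
Start: joints at [-1.291, 0.423, 1.63, -0, 1.089, -0.019], TCP at [184.002, -597.285, 302.675] pointing down, gripper open.
Joint ranges: [-3, 3], [-0.9, 2.11], [0.09, 2.58], [-1.31, 4.45], [0.11, 2.69], [-2.54, 2.54]. Speed limits (rad/s): [2.39, 2.39, 3.01, 3.14, 3.14, 3.14].

INTERFACE

Orientations are given as a unit quaternion [x, y, z, w].
In Python, from station import env, set_gripper, viewer, workorder gives the robot as it stands. Calls block until the motion is done:
- env.reach(position, orientation): joint-space move of the TCP to a pose.
- env.move_l(position, rot=None, rate=150, f_stop=None): straight line of the TCP; rot=None keeps the orientation; rate is the mean speed in mm/s. With f_stop (N) it stops when the force on the tool has changed by that much, and returns True; else False.
- env.move_joints(angles): joint-space move.
- set_gripper(opening): finger opening in mm; the grip force is fixed at half the most; returns when the fingers have stopped.
- env.hold(seconds).
- env.ik(position, orientation): joint angles nearest the present ones, or None.
- env.read_state(): the state.
- viewer.camera(name): name is "side" or "top" or "wrist"; returns the picture (480x640x3 uint8, blue, green, red); there is no depth.
- viewer.camera_params(name): a dict with "fx", "fy", "cx", "cy" (pixels), "pose" (4x4, takes a point from camera to world coordinates); the wrist camera has in their place "tool_from_camera" (4x4, takes a point from camera to tool coordinates, whose origin is the TCP and whose axes are the flange's). Camera axes: x right, y up, looking along -z (the intrinsics and any distortion apply to the point x, -y, -z); pixel columns grow to the right and rows downward; lengths in mm; the calibration is good to about 2 mm. A picture is of the moment at which its call begins: read the wrist's pose just before it. camera_params takes no time and is no camera call.
A pose or a line that the arm cannot do raises env.IKError and nothing moves.
- workorder.sign_off(): hands the job in, once; it reports no verdict.
The state is a dict: "time_s": time; "qpos": joint angles; "dq": joint speeds; "tau": joint torques, N m; "tool_pos": TCP position; "orientation": TCP orientation; "force": force on the tool from outside, world axes, zero at the start; "wrist_torque": the same for the moment, N m; "width": finger opening in mm.
Only numpy, scipy, OpenCV 4.12 (cv2) and the standard library are available. Lean on these libraries where they do the work, as an engineer would, in place of code of your own. Each camera call takes 0.05 s, during which the arm holds its last target.

## Working session

There is one attempt and no reset: what is moved stays moved. The work goes in short steps, each a Python script; the robot and the scene stay as the last script left them, time stands still between calls to the robot, and variables do not carry over. Pictures are saved under pics/ and viewed, and the job is handed in when it is done.

```bash
ls; mkdir -p pics; python3 - <<'E'
from station import env, set_gripper, viewer, workorder
import cv2
for n in ["side","top","wrist"]:
    cv2.imwrite(f"pics/{n}0.png",viewer.camera(n)); print(n,viewer.camera_params(n))
s=env.read_state();print(s['time_s'],s['tool_pos'],s['orientation'],s['width'])
E
```

```text
pics
side {'fx': 474.6416541421851, 'fy': 474.6416541421851, 'cx': 318.0053467503683, 'cy': 249.19783909003357, 'pose': array([[ 9.92345002e-01,  6.57098184e-02, -1.04563941e-01,
         4.14472175e+02],
       [-1.23495978e-01,  5.30579874e-01, -8.38590329e-01,
        -8.58921236e+02],
       [ 3.75904341e-04,  8.45084148e-01,  5.34633184e-01,
         6.12279674e+02],
       [ 0.00000000e+00,  0.00000000e+00,  0.00000000e+00,
         1.00000000e+00]])}
top {'fx': 469.02005291775373, 'fy': 469.02005291775373, 'cx': 322.1529441962071, 'cy': 240.5705641003258, 'pose': array([[ 2.38736806e-02,  9.94463004e-01, -1.02339541e-01,
         4.24527375e+02],
       [-9.99709376e-01,  2.34052748e-02, -5.77550441e-03,
         7.92649535e+00],
       [-3.34824039e-03,  1.02447681e-01,  9.94732759e-01,
         1.05096482e+03],
       [ 0.00000000e+00,  0.00000000e+00,  0.00000000e+00,
         1.00000000e+00]])}
wrist {'fx': 408.2368542820518, 'fy': 408.2368542820518, 'cx': 326.2732757091693, 'cy': 241.81235240931343, 'tool_from_camera': array([[ 9.12955752e-04,  9.60596157e-01,  2.77946380e-01,
         7.55689186e+01],
       [ 9.99999570e-01, -8.31747822e-04, -4.10084847e-04,
         7.54108840e-01],
       [-1.62744632e-04,  2.77946635e-01, -9.60596503e-01,
        -8.19088246e+01],
       [ 0.00000000e+00,  0.00000000e+00,  0.00000000e+00,
         1.00000000e+00]])}
0.15 [ 183.91076098 -596.97007367  302.06736155] [ 9.88864107e-01  1.48820090e-01 -6.59138512e-05 -5.95916592e-04] 87.24461682065369
```

View pics/side0.png

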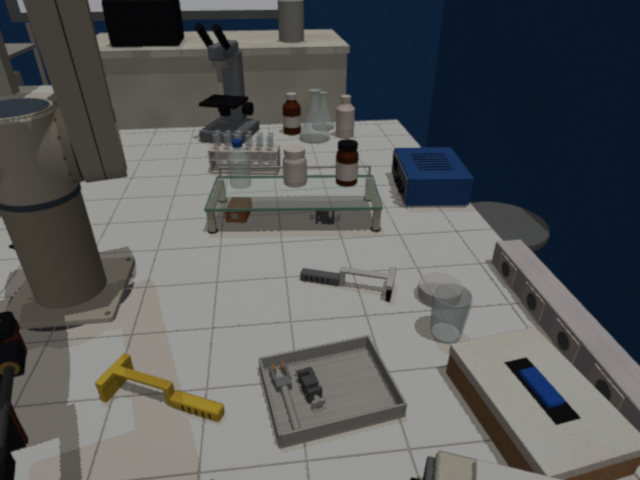

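View pics/top0.png

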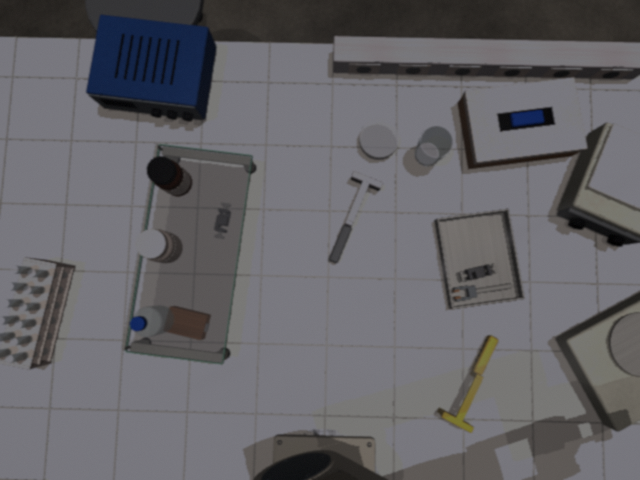

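View pics/wrist0.png

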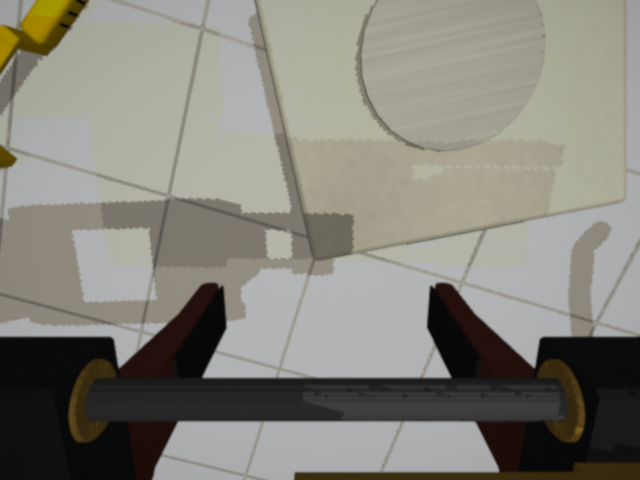

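Candidates for the squeegee are the grey-handled one at top (355,218) and the yellow look-alike at top (470,385); I choose the grey one. For the boss head, one lies under the glass at top (222,222) and the spare is in the tray at (477,272); I choose the one under the shelf. Next, close crops.

```bash
cat > h.py <<'E'
import numpy as np, cv2
from scipy.spatial.transform import Rotation as R
from station import env, set_gripper, viewer, workorder
def p2w(name,u,v,z,P=None,pose=None):
    P=P or viewer.camera_params(name); T=P['pose'] if pose is None else pose
    d=T[:3,:3]@np.array([(u-P['cx'])/P['fx'],-(v-P['cy'])/P['fy'],-1]); o=T[:3,3]
    return (o+d*(z-o[2])/d[2])
def w2p(name,p,pose=None):
    P=viewer.camera_params(name); T=P['pose'] if pose is None else pose
    c=T[:3,:3].T@(np.array(p)-T[:3,3]); return np.array([P['cx']+P['fx']*c[0]/-c[2],P['cy']-P['fy']*c[1]/-c[2]])
def wpose(s):
    T=np.eye(4);T[:3,:3]=R.from_quat(s['orientation']).as_matrix();T[:3,3]=s['tool_pos']
    return T@viewer.camera_params('wrist')['tool_from_camera']
def crop(im,u0,v0,u1,v1,k,fn): cv2.imwrite(fn,cv2.resize(im[v0:v1,u0:u1],None,fx=k,fy=k,interpolation=cv2.INTER_CUBIC))
def brt(im,g=1.8): return np.clip(im.astype(float)*g,0,255).astype(np.uint8)
def down(yaw): # tool z down, tool x axis at angle yaw in world
    c,s=np.cos(yaw),np.sin(yaw); return R.from_matrix(np.array([[c,s,0],[s,-c,0],[0,0,-1]])).as_quat()
E
python3 - <<'E'
from h import *
t=cv2.imread('pics/top0.png');s=cv2.imread('pics/side0.png')
crop(brt(t),115,130,265,370,2.5,'pics/c1.png'.replace('c1','c_riser'))
crop(brt(t),310,110,470,270,4,'pics/c_sq.png')
crop(brt(s),190,140,400,310,3.7,'pics/c_side.png')
crop(brt(t),425,200,535,320,5,'pics/c_tray.png')
E
```

```text
(no output)
```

View pics/c_riser.png

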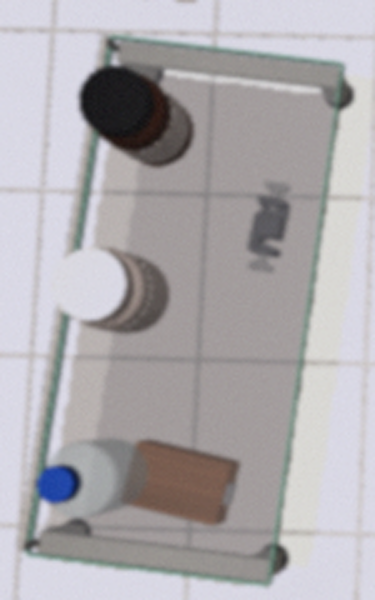

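View pics/c_sq.png

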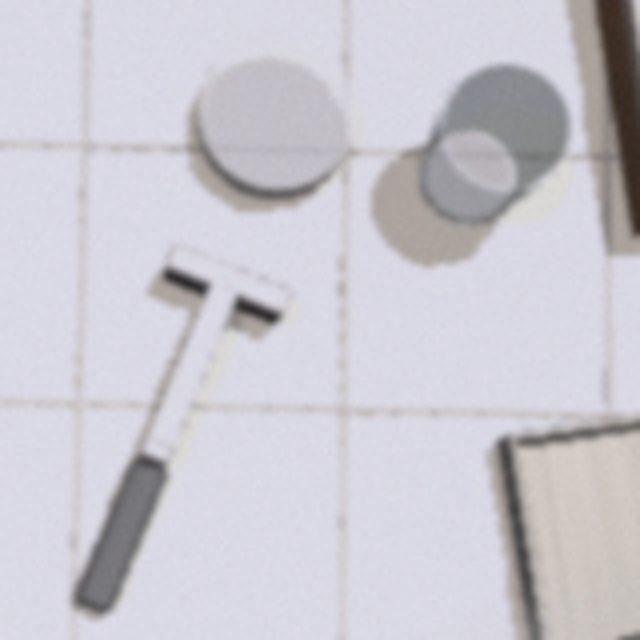

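View pics/c_side.png

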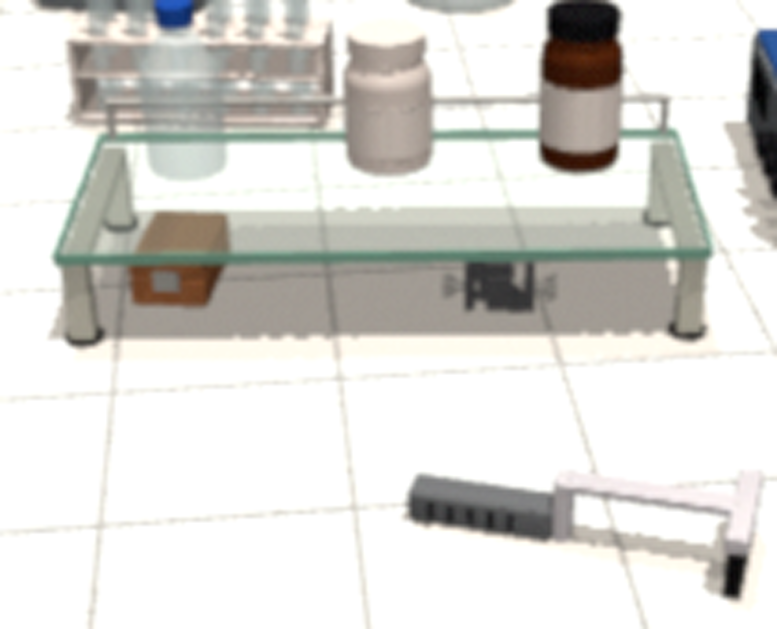

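View pics/c_tray.png

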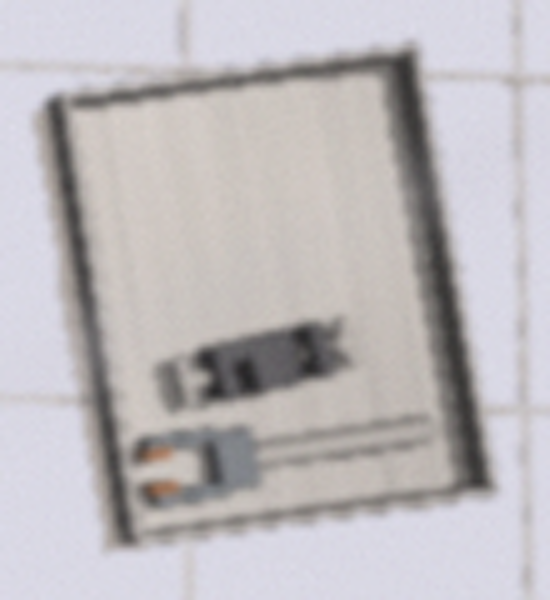

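```bash
python3 - <<'E'
from h import *
np.set_printoptions(precision=1,suppress=True)
def T(k,o,pts,z): return np.array([p2w('top',o[0]+(u+.5)/k-.5,o[1]+(v+.5)/k-.5,z)[:2] for u,v in pts])
rc=T(2.5,(115,130),[(108,38),(343,65),(272,583),(30,550)],72); print('riser bf,ff,fn,bn',rc, rc.mean(0),np.linalg.norm(np.roll(rc,-1,0)-rc,axis=1))
# fit rect: local corners
L=np.array([(100,-220),(-100,-220),(-100,220),(100,220)])  # guess y sign: far
for sgn in (1,-1):
    l=L*[1,sgn]; H=(l-l.mean(0)).T@(rc-rc.mean(0)); U,S,V=np.linalg.svd(H); r=V.T@U.T
    if np.linalg.det(r)>0: print('yaw',np.degrees(np.arctan2(r[1,0],r[0,0])),np.linalg.norm((l@r.T+rc.mean(0))-rc,axis=1),sgn)
b=T(2.5,(115,130),[(278,187),(261,265),(269,227)],14);print('boss',b,np.degrees(np.arctan2(*(b[0]-b[1])[::-1])))
# side boss: crop k3.7 off 190,140
S=lambda u,v,z:p2w('side',190+u/3.7,140+v/3.7,z)[:2]
print('boss side screws',S(450,287,14),S(549,288,14))
sb=T(2.5,(115,130),[(140,440),(238,463),(220,523)],35);print('slidebox',sb)
print('side slidebox bottom front', S(133,302,0),S(208,305,0),S(133,268,35),S(215,272,35))
h=T(4,(310,110),[(95,600),(155,462),],24);hd=T(4,(310,110),[(172,247),(292,292)],42);print('handle rear,front',h,'head',hd,hd.mean(0))
print('front top edge', T(4,(310,110),[(163,268),(283,312)],38))
v=hd.mean(0)-h[0];print(np.degrees(np.arctan2(v[1],v[0])))
t=T(5,(425,200),[(50,98),(410,43),(492,490),(115,545)],30);print('tray',t,t.mean(0),np.linalg.norm(np.roll(t,-1,0)-t,axis=1))
print('spare',T(5,(425,200),[(165,390),(345,345),(265,365)],18)); print('petri',T(4,(310,110),[(272,122)],30),'clampbeaker',T(4,(310,110),[(470,178)],0),T(4,(310,110),[(507,125)],95))
print('jars base', S(580,160,72),S(388,165,72),S(186,170,72))
E
```

```text
riser bf,ff,fn,bn [[723.3 370.9]
 [704.2 168.2]
 [269.1 209.3]
 [290.8 409.2]] [496.8 289.4] [203.6 437.  201.1 434.2]
yaw 84.67785419611806 [3.  2.7 1.1 3.7] 1
boss [[607.4 231.6]
 [536.7 243.6]
 [571.  238. ]] -9.623115936737912
boss side screws [534.  236.3] [603.8 226.2]
slidebox [[380.7 335.9]
 [363.2 250.6]
 [312.2 263.6]]
side slidebox bottom front [308.4 267.5] [361.9 256.4] [312.6 252.8] [369.6 239.7]
handle rear,front [[488.8 -11.7]
 [565.8 -43.2]] head [[ 682.6  -49.5]
 [ 659.  -115.5]] [670.8 -82.5]
front top edge [[ 671.7  -44.9]
 [ 648.6 -111.2]]
-21.256542583378437
tray [[ 582.6 -232. ]
 [ 610.7 -390.3]
 [ 416.1 -422.4]
 [ 388.6 -259.8]] [ 499.5 -326.1] [160.8 197.3 164.9 195.9]
spare [[ 456.1 -285.1]
 [ 477.8 -364.3]
 [ 468.1 -329.1]]
petri [[ 758.3 -104.8]] clampbeaker [[ 737.7 -222. ]] [[ 738.2 -220.5]]
jars base [639.6 312.9] [498.3 321.5] [351.5 330.9]
```

```bash
python3 - <<'E'
from h import *
d=np.radians(-21.26); u=np.array([np.cos(d),np.sin(d)])
g=np.array([517,-22.6])+5*u; q=down(d)
print(env.ik([*g,200],q))
env.reach([*g,200],q); s0=env.read_state()
cv2.imwrite('pics/w1.png',viewer.camera('wrist'))
P=wpose(s0)
print(s0['time_s'],s0['tool_pos'],w2p('wrist',[*(g-35*u),24],P),w2p('wrist',[*(g+53*u),24],P))
E
```

```text
[-6.95534309e-02  4.24055323e-01  1.92627607e+00 -4.44089210e-16
  7.91261261e-01  1.87229989e+00]
2.5417 [521.83257705 -24.95703511 200.14715458] [324.04542017 293.79418347] [323.87868166 163.13933202]
```

View pics/w1.png

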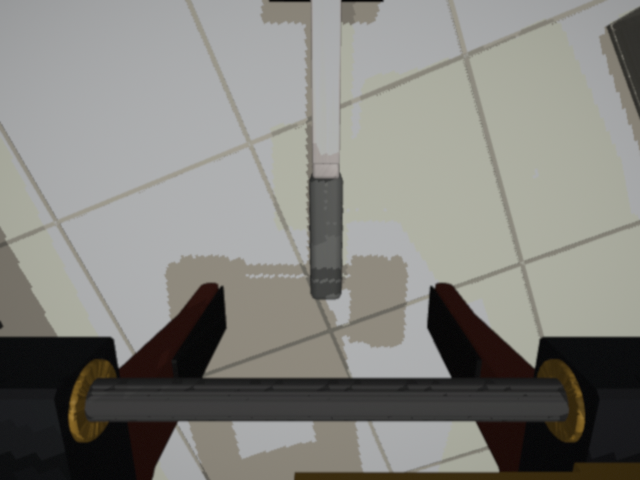

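The grey handle (cols 308–343, rows 177–298) is centred in the jaws and aligned with them. Now to grip it.

```bash
python3 - <<'E'
from h import *
d=np.radians(-21.26); u=np.array([np.cos(d),np.sin(d)])
g=np.array([517,-22.6])+4*u; q=down(d)
env.move_l([*g,84],rate=150)
w=set_gripper(10); s=env.read_state(); print(w,s['width'],s['force'],s['tool_pos'],s['time_s'])
env.move_l([*g,134],rate=120)
cv2.imwrite('pics/side2.png',viewer.camera('side'))
im=viewer.camera('wrist');cv2.imwrite('pics/w2.png',im)
s=env.read_state(); print(s['width'],s['force'],s['wrist_torque'],s['time_s'])
crop(brt(cv2.imread('pics/side2.png')),260,130,460,310,4,'pics/c_side2.png')
E
```

```text
False 21.820645895320414 [-0.11992638 -0.28001565 -1.09737395] [520.69963796 -24.05229106  83.94879714] 4.5417
21.45483701788621 [-0.33976632  0.15626201 -1.78974695] [0.09143427 0.0902825  0.00046637] 5.2083
```

View pics/c_side2.png

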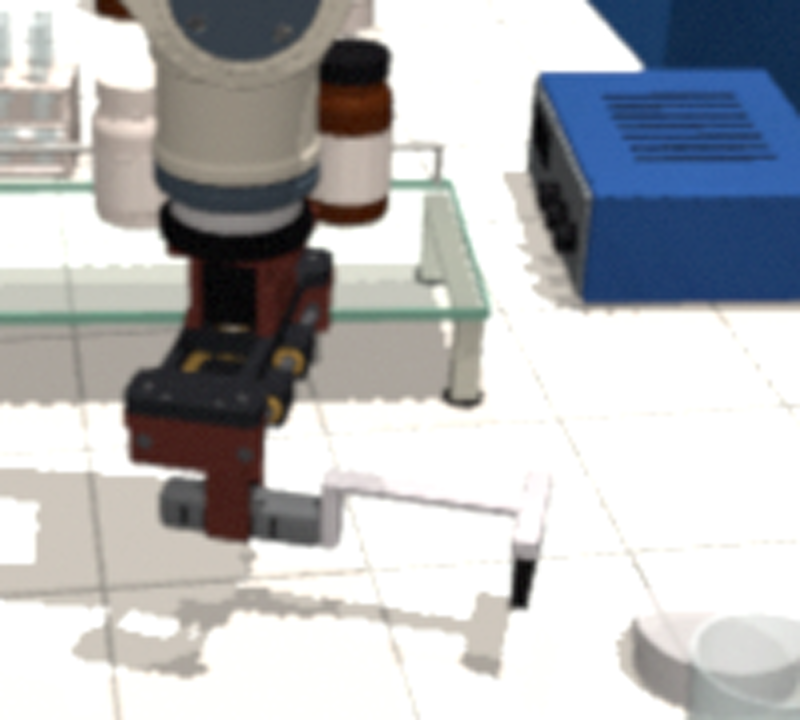

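View pics/w2.png

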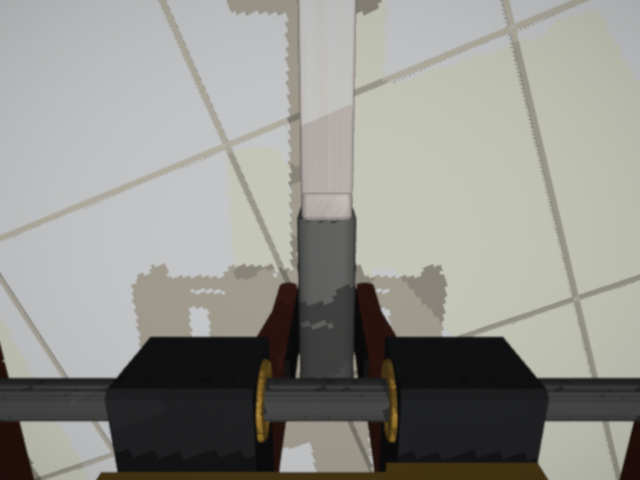

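```bash
python3 - <<'E'
from h import *
d=np.radians(-21.26); u=np.array([np.cos(d),np.sin(d)]);n=np.array([u[1],-u[0]])
g=np.array([516.5,-22.4]); h=g+165*u
for z in (50,45,40,35): print(z,[(w2p('side',[*(h+35*n+a*u),z])-[260,130])*4 for a in(-5,5)], (w2p('side',[*(h+35*n),z+42])-[260,130])*4)
E
```

```text
50 [array([520.08268697, 604.06103265]), array([540.10802918, 606.9620142 ])] [537.33242652 535.97585111]
45 [array([519.27153746, 612.1158957 ]), array([539.23886751, 615.02621748])] [536.45122575 544.42975004]
40 [array([518.4649224 , 620.12573096]), array([538.37457509, 623.04524316])] [535.57507505 552.83520067]
35 [array([517.66280385, 628.09091494]), array([537.51511113, 631.0194698 ])] [534.70393111 561.19261831]
```

```bash
cat >> h.py <<'E'
RC=np.array([496.8,289.4]); RY=np.radians(84.7)
XR=np.array([np.cos(RY),np.sin(RY)]); YR=np.array([-XR[1],XR[0]])
def rw(x,y): return RC+x*XR+y*YR
def wr(p): p=np.array(p[:2])-RC; return np.array([p@XR,p@YR])
E
python3 - <<'E'
from h import *
S=lambda u,v,z:p2w('side',190+u/3.7,140+v/3.7,z)[:2]
for p in [(57,257),(710,251),(677,132),(97,135)]: print(S(*p,72),wr(S(*p,72)))
print('boss',wr((571,238)),wr(S(450,287,14)),wr(S(549,288,14)))
print('box',wr((380.7,335.9)),wr((363.2,250.6)),wr((312.2,263.6)))
q=down(RY)
A=rw(-310,20); print(A, env.ik([*A,134],q))
env.reach([*A,134],q)
env.move_l([*A,88],rate=120)
s=env.read_state();print(s['tool_pos'],s['time_s'],s['width'])
for n in('top','side'):cv2.imwrite(f'pics/{n}3.png',viewer.camera(n))
crop(brt(cv2.imread('pics/top3.png')),115,130,335,370,2.5,'pics/c_top3.png')
crop(brt(cv2.imread('pics/side3.png')),190,140,400,310,3.7,'pics/c_side3.png')
E
```

```text
[268.50541516 203.43768245] [-106.68250761  219.37816681]
[700.30412772 158.7156525 ] [-111.32783664 -214.7054761 ]
[721.8476241  354.27536043] [  85.38577993 -218.09290243]
[283.57582985 402.74932846] [ 93.16908402 222.78271652]
boss [-44.3263519 -78.6306208] [-49.4508959  -41.99031129] [ -53.09468755 -112.36935314]
box [ 35.57697326 119.89886978] [-50.97482877 129.44484088] [-42.74130766 181.42761813]
[448.25062393 -17.42724469] [-6.53894991e-02  4.68803980e-01  2.10813395e+00 -4.44089210e-16
  5.64654720e-01  2.71129513e-02]
[448.19808609 -17.4321463   87.87936906] 7.3583 21.901621033241625
```

View pics/c_top3.png

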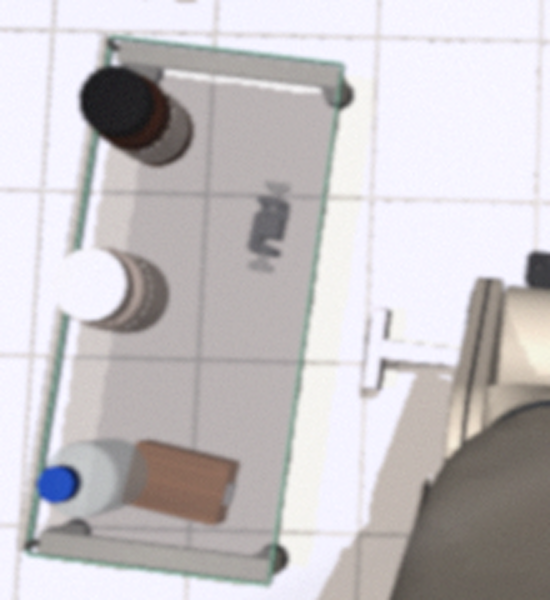

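View pics/c_side3.png

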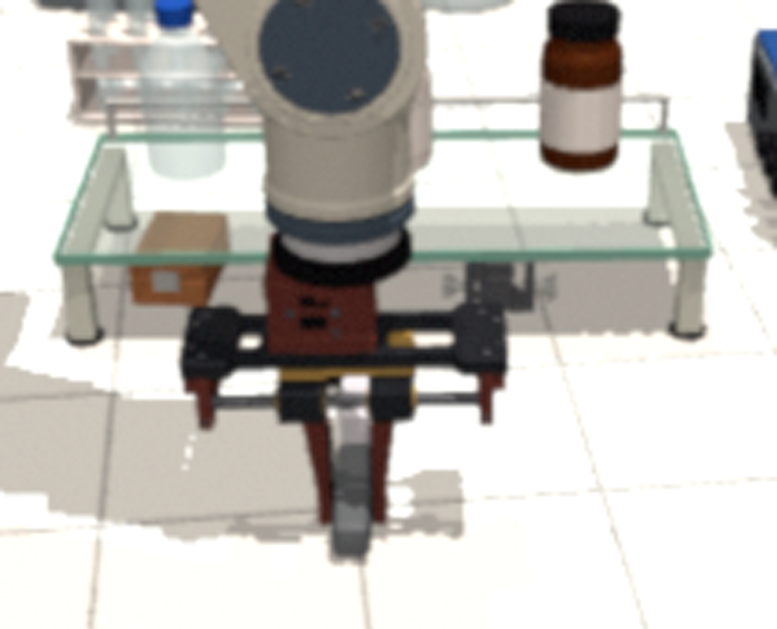

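```bash
python3 - <<'E'
from h import *
h=[p2w('top',115+(u+.5)/2.5-.5,130+(v+.5)/2.5-.5,46) for u,v in[(378,308),(367,394),(389,310),(378,396)]]
for x in h: print(wr(x))
A=rw(-165,20)
env.move_l([*A,88],rate=100,f_stop=8)
s=env.read_state();print(wr(s['tool_pos']),s['force'],s['time_s'],s['width'])
for n in('top','side'):cv2.imwrite(f'pics/{n}4.png',viewer.camera(n))
crop(brt(cv2.imread('pics/top4.png')),115,130,335,370,2.5,'pics/c_top4.png')
crop(brt(cv2.imread('pics/side4.png')),190,140,400,310,3.7,'pics/c_side4.png')
E
```

```text
[-154.59847204  -15.99425808]
[-154.71283848   58.0580145 ]
[-164.21380814  -15.38083578]
[-164.25654134   58.6516738 ]
[-165.43257229   20.05862285] [-0.16251999  0.15432959 -1.44155032] 9.0583 21.921054573563882
```

View pics/c_top4.png

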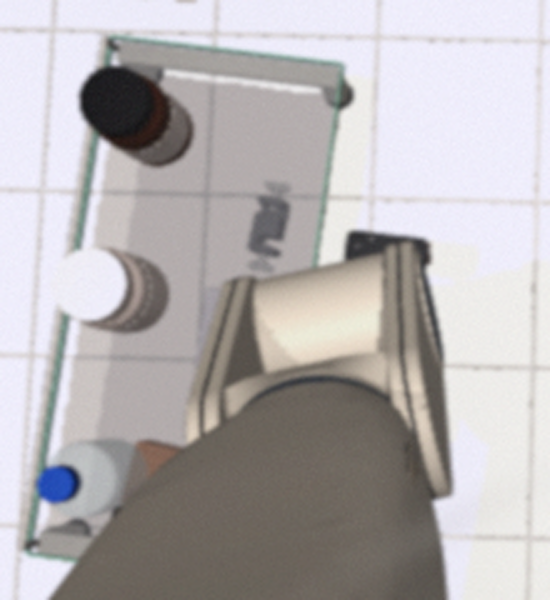

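View pics/c_side4.png

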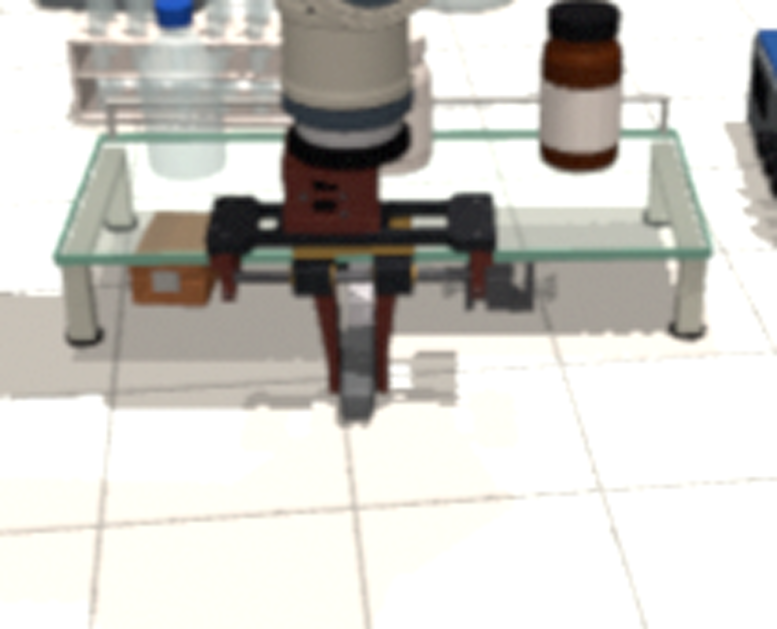

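```bash
python3 - <<'E'
from h import *
A=rw(-154,20)
env.move_l([*A,88],rate=100,f_stop=8)
r=env.move_l([*rw(-154,-30),88],rate=100,f_stop=5)
s=env.read_state();print(r,wr(s['tool_pos']),s['force'],s['time_s'],s['width'])
cv2.imwrite('pics/w5.png',brt(viewer.camera('wrist')))
cv2.imwrite('pics/top5.png',viewer.camera('top'))
crop(brt(cv2.imread('pics/top5.png')),115,130,335,370,2.5,'pics/c_top5.png')
E
```

```text
False [-154.32933295  -29.37646051] [-1.36079975 -0.23626727 -1.33165851] 10.0667 22.049483307347206
```

View pics/w5.png

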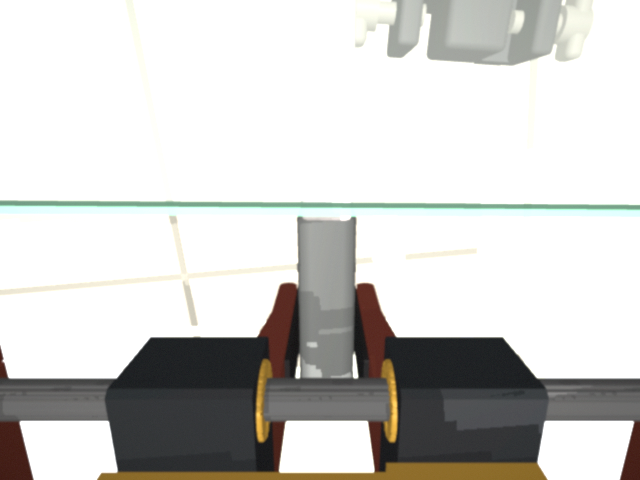

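View pics/c_top5.png

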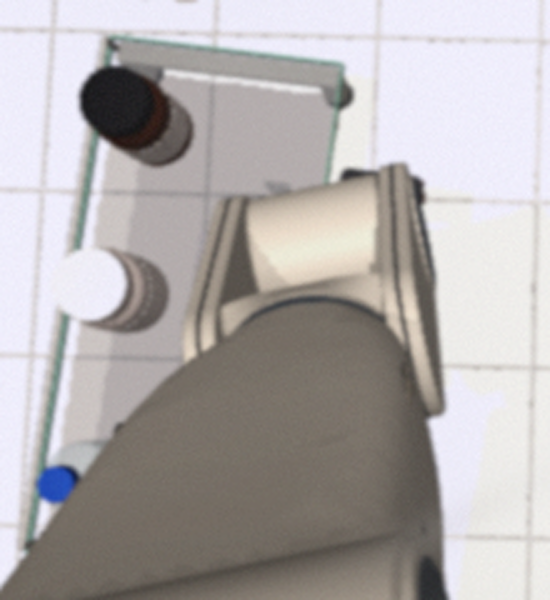

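```bash
python3 - <<'E'
from h import *
s=env.read_state();P=wpose(s)
for u,v,z in [(357,12,14),(592,22,14),(475,52,14),(400,43,0),(320,204,72),(320,210,64)]: print(u,v,wr(p2w('wrist',u,v,z,pose=P)))
im=viewer.camera('wrist'); cv2.imwrite('pics/w5b.png',brt(im[:260],1.0))
for a in (140,150,160): print(a, w2p('wrist',[*rw(-154+a,-30),44],P),w2p('wrist',[*rw(-154+a,-65),4],P))
E
```

```text
357 12 [-42.46233891 -39.1890536 ]
592 22 [ -45.48610825 -119.86478484]
475 52 [-54.95821399 -80.71836748]
400 43 [-49.68054283 -56.6321926 ]
320 204 [-97.79732707 -27.34771895]
320 210 [-100.93458507  -27.20423851]
140 [ 331.32720175 -145.86392227] [431.51969563 -72.41394105]
150 [ 331.51019471 -195.94141601] [ 433.66794712 -107.11074607]
160 [ 331.70367438 -248.88868066] [ 435.90442768 -143.2325551 ]
```

View pics/w5b.png

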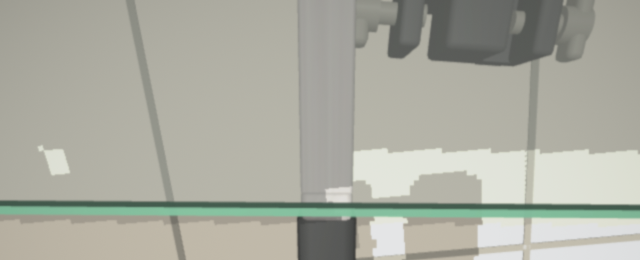

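```bash
python3 - <<'E'
from h import *
r=env.move_l([*rw(-154,-79.5),88],rate=80,f_stop=5)
s=env.read_state();print(r,wr(s['tool_pos']),s['force'],s['time_s'],s['width'])
if not r:
    r=env.move_l([*rw(-200,-79.5),88],rate=60,f_stop=12)
    s=env.read_state();print(r,wr(s['tool_pos']),s['force'],s['time_s'],s['width'])
    for n in('side','wrist'):cv2.imwrite(f'pics/{n}6.png',viewer.camera(n))
    crop(cv2.imread('pics/side6.png'),190,140,400,310,3.7,'pics/c_side6.png')
E
```

```text
False [-154.16678884  -78.96351456] [ 1.00509046 -1.66680529 -2.1248688 ] 10.9833 22.02848598063646
False [-199.97941426  -79.57027105] [-0.04597464  0.43841855 -1.34442148] 11.9 21.92889385714654
```

View pics/c_side6.png

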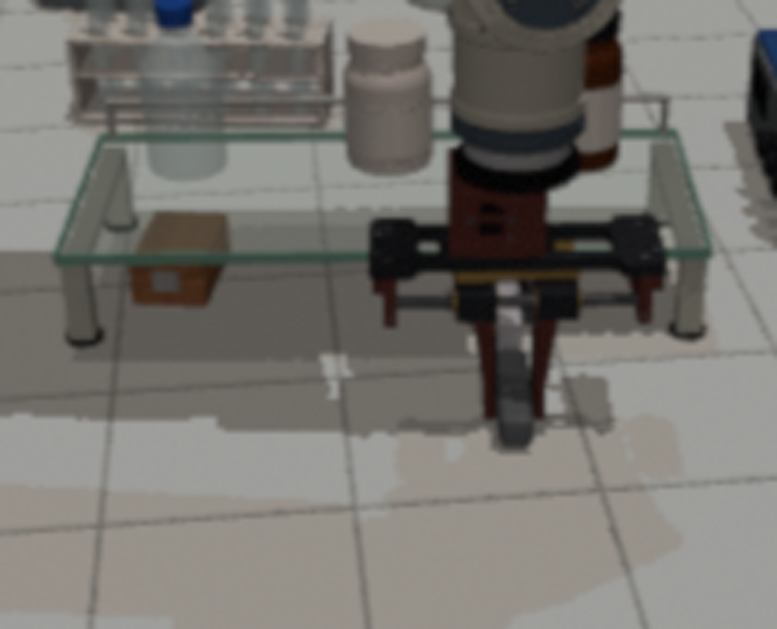

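View pics/wrist6.png

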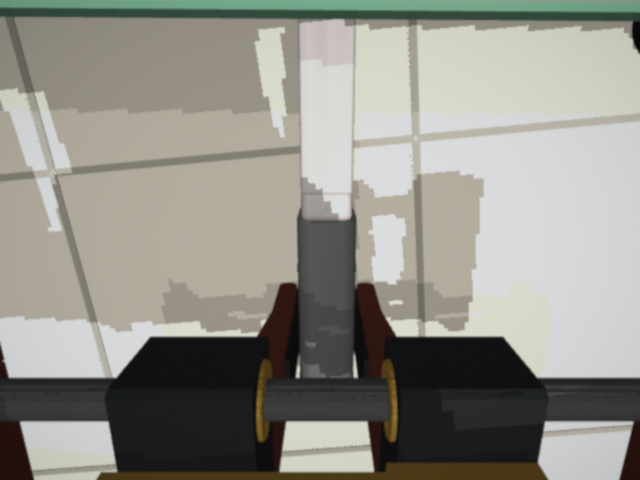

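The view of the boss is blocked by the wrist here, but the forces are small and nothing has been disturbed. I'll continue the drag.

```bash
python3 - <<'E'
from h import *
r=env.move_l([*rw(-376,-79.5),88],rate=70,f_stop=14)
s=env.read_state();print(r,wr(s['tool_pos']),s['force'],s['time_s'],s['width'])
for n in('side','top','wrist'):cv2.imwrite(f'pics/{n}7.png',viewer.camera(n))
crop(cv2.imread('pics/top7.png'),115,130,415,370,2.5,'pics/c_top7.png')
crop(cv2.imread('pics/side7.png'),190,140,430,330,3.3,'pics/c_side7.png')
E
```

```text
False [-375.89204841  -79.50914305] [-0.04790069 -0.35978719 -1.53197855] 14.6667 21.51144622095778
```

View pics/c_top7.png

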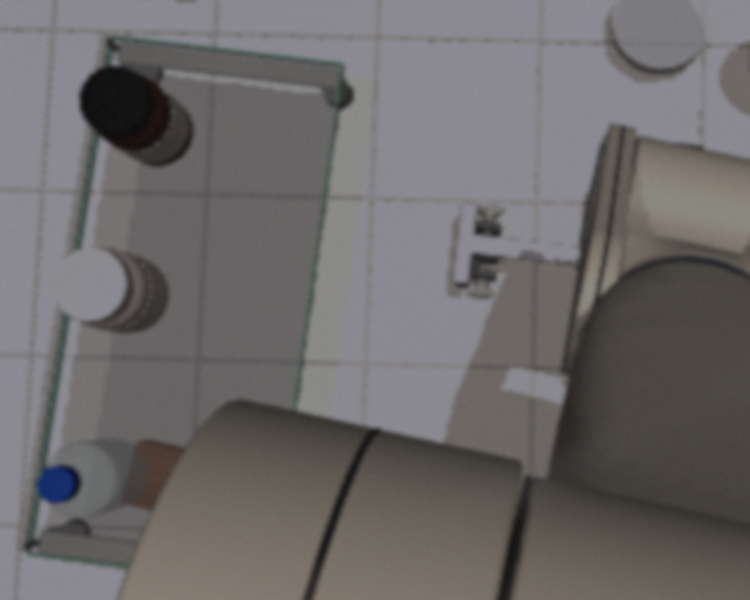

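View pics/c_side7.png

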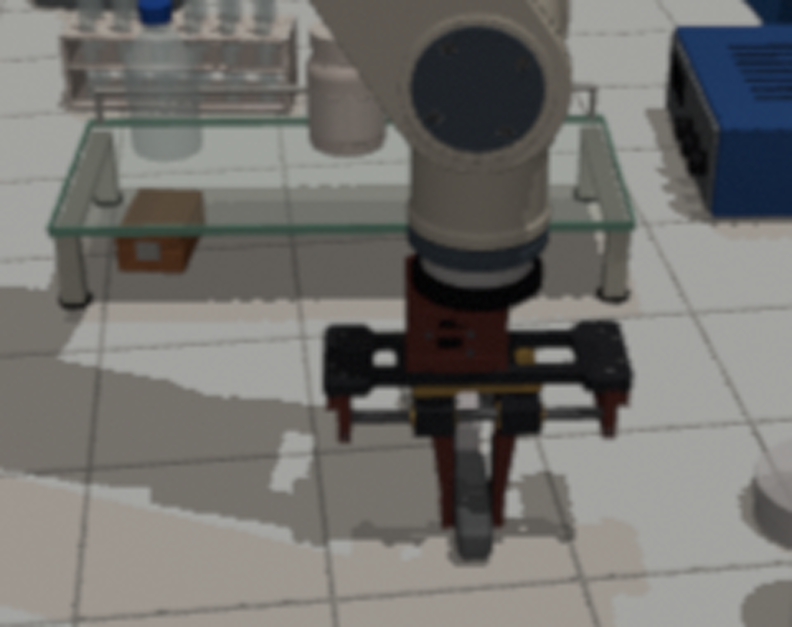

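View pics/wrist7.png

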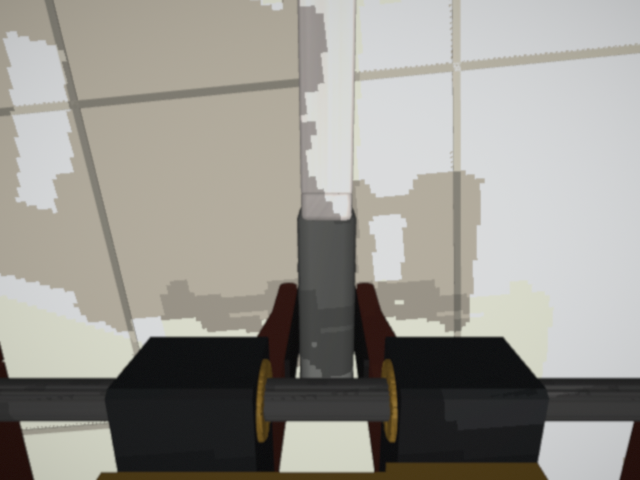

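Top view shows the boss at crop (488,250), well in front of the shelf edge and under the neck. Next I'll disengage, lift, and lay the squeegee at the near side.

```bash
python3 - <<'E'
from h import *
q=down(RY)
L=np.array([402.,-75.]); print(env.ik([*L,84],q) is not None)
env.move_l([*rw(-360,-79.5),88],rate=60)
env.move_l([*rw(-360,-79.5),150],rate=120)
env.move_l([*L,150],rate=200)
env.move_l([*L,92],rate=120)
r=env.move_l([*L,83.5],rate=25,f_stop=4)
s=env.read_state();print(r,s['tool_pos'],s['force'],s['time_s'],s['width'])
set_gripper(60)
env.move_l([*L,220],rate=180)
s=env.read_state();print(s['time_s'],s['width'])
for n in('side','top'):cv2.imwrite(f'pics/{n}8.png',viewer.camera(n))
crop(cv2.imread('pics/side8.png'),190,140,430,330,3.3,'pics/c_side8.png')
B=np.array([555.,55.])
E
```

```text
True
True [402.37021148 -75.07619791  83.87105491] [ 0.39088326 -0.33791441  4.48762515] 17.7667 21.864285911770132
19.4333 59.82313595686585
```

View pics/c_side8.png

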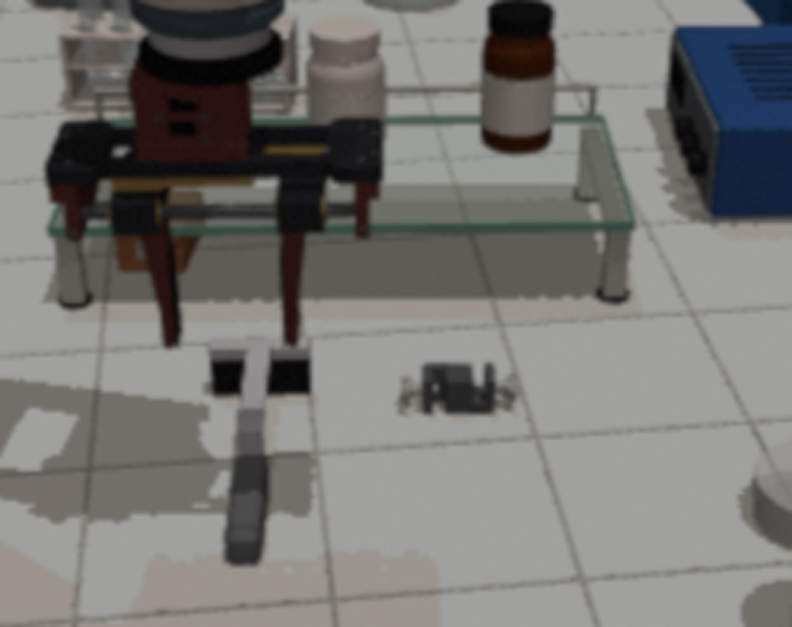

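View pics/top8.png

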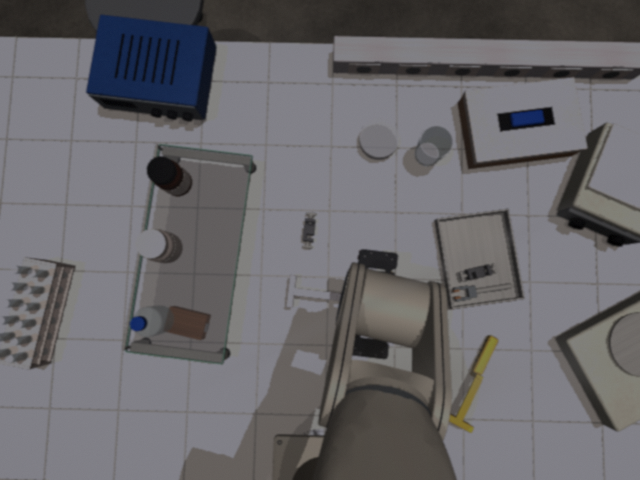

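The squeegee lies upright on the bench in front of the shelf. The boss is free at top (309,230), with its ends near (310,213) and (307,247).

```bash
python3 - <<'E'
from h import *
a=p2w('top',310.7,213,14);b=p2w('top',307,247.5,14); print(a,b,(a+b)/2,np.linalg.norm(a-b),np.degrees(np.arctan2(*(b-a)[1::-1])))
c=p2w('top',309,230.3,20)[:2]
yaw=np.radians(174.7); q=down(yaw)
print(env.ik([*c,200],q))
env.reach([*c,200],q)
set_gripper(60)
s=env.read_state();P=wpose(s);print(s['tool_pos'],s['time_s'])
cv2.imwrite('pics/w9.png',viewer.camera('wrist'))
for d in (-40,0,40): print(w2p('wrist',[*(c+d*np.array([np.cos(yaw),np.sin(yaw)])),14],P))
E
```

```text
[592.57500545  41.03280724  14.        ] [514.9637291   47.20076082  14.        ] [553.76936728  44.11678403  14.        ] 77.85598157939862 175.45611761143985
[ 5.72202355e-02  4.63053941e-01  1.85550973e+00 -4.44089210e-16
  8.23028987e-01 -1.42107364e+00]
[552.51560135  43.11579835 200.12156378] 20.9333
[328.25750254 294.80834654]
[328.31744186 240.60381697]
[328.38233833 181.91640924]
```

View pics/w9.png

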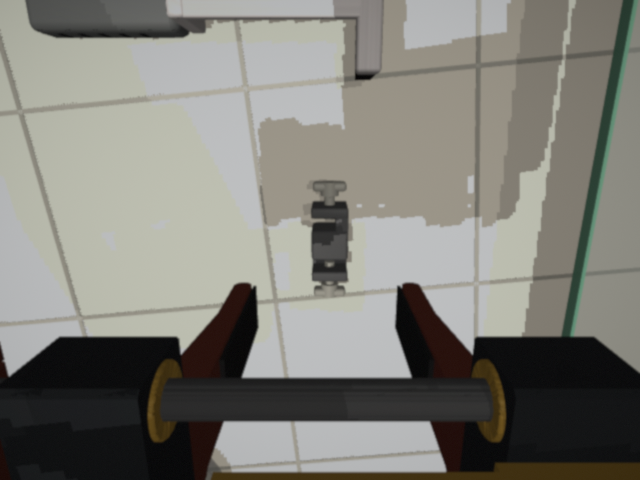

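The boss (rows 181–296, col 329) is centred and aligned with the jaws.

```bash
python3 - <<'E'
from h import *
c=np.array([552.9,43.3])
env.move_l([*c,84],rate=150,f_stop=15)
set_gripper(5)
s=env.read_state();print(s['width'],s['tool_pos'],s['force'],s['time_s'])
env.move_l([*c,190],rate=180)
s=env.read_state();print(s['width'],s['force'])
yaw=np.radians(99.2); q=down(yaw)
t=np.array([499.5,-326])+46*np.array([np.cos(np.radians(9.2)),np.sin(np.radians(9.2))])
print(t,env.ik([*t,190],q))
env.reach([*t,190],q)
s=env.read_state();P=wpose(s);print(s['tool_pos'],s['time_s'],s['width'])
for n in('wrist','top','side'): cv2.imwrite(f'pics/{n}10.png',viewer.camera(n))
for k in [(100,80),(100,-80),(-100,-80),(-100,80)]:
    a=np.radians(9.2);e=np.array([np.cos(a),np.sin(a)]);f=np.array([-e[1],e[0]])
    print(k,w2p('wrist',[*(np.array([499.5,-326])+k[0]*e+k[1]*f),30],P))
E
```

```text
23.730301788496003 [553.04161684  43.37572948  84.23867833] [-0.17494256  0.17542989  4.21473526] 22.5583
23.927279741265423 [ 0.70370145  1.05856237 -1.93041771]
[ 544.90826819 -318.64546537] [-5.47997948e-01  5.70990681e-01  1.68397460e+00 -4.44089210e-16
  8.86627368e-01 -7.08568239e-01]
[ 545.00043615 -317.56791674  189.52927259] 24.6583 24.16016846925105
(100, 80) [422.52793675 117.49924734]
(100, -80) [406.41776821 365.53020733]
(-100, -80) [109.87591208 364.61401453]
(-100, 80) [ 69.18189228 116.52351463]
```

View pics/wrist10.png

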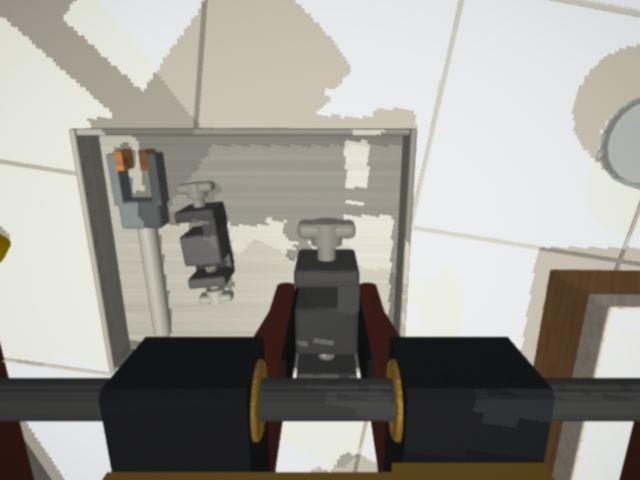

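View pics/side10.png

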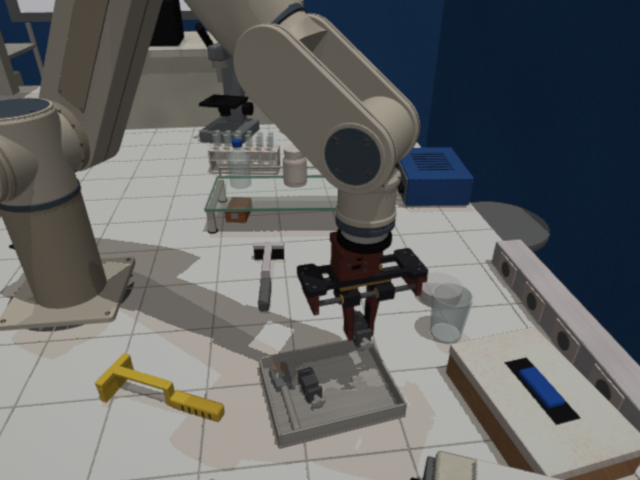

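```bash
python3 - <<'E'
from h import *
a=np.radians(9.2);e=np.array([np.cos(a),np.sin(a)]);f=np.array([-e[1],e[0]])
t=np.array([499.5,-326])+46*e-5*f
env.move_l([*t,100],rate=120,f_stop=15)
r=env.move_l([*t,86.5],rate=25,f_stop=4)
s=env.read_state();print(r,s['tool_pos'],s['force'],s['time_s'],s['width'])
set_gripper(42)
env.move_l([*t,230],rate=150)
s=env.read_state();print(s['time_s'],s['width'])
cv2.imwrite('pics/w11.png',viewer.camera('wrist'))
env.reach([420,-480,300],down(np.radians(45)))
for n in('top','side'): cv2.imwrite(f'pics/{n}11.png',viewer.camera(n))
print(env.read_state()['time_s'])
E
```

```text
True [ 545.70771709 -323.5675809    88.09897824] [-0.81746951 -0.29497041  3.87680315] 26.2 23.797321710531843
27.8083 42.05541729155431
28.8167
```

View pics/w11.png

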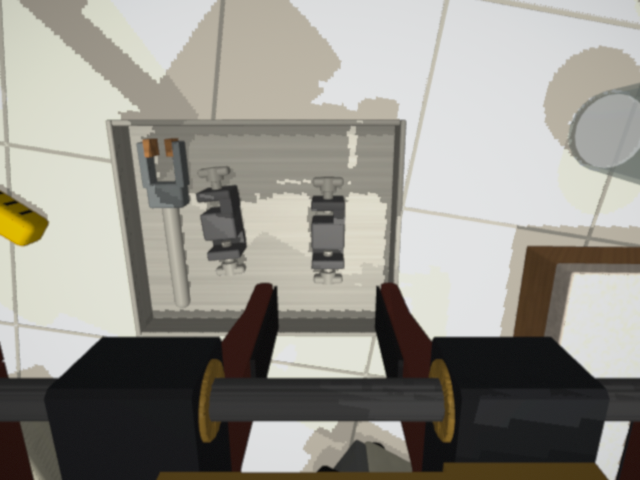

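View pics/top11.png

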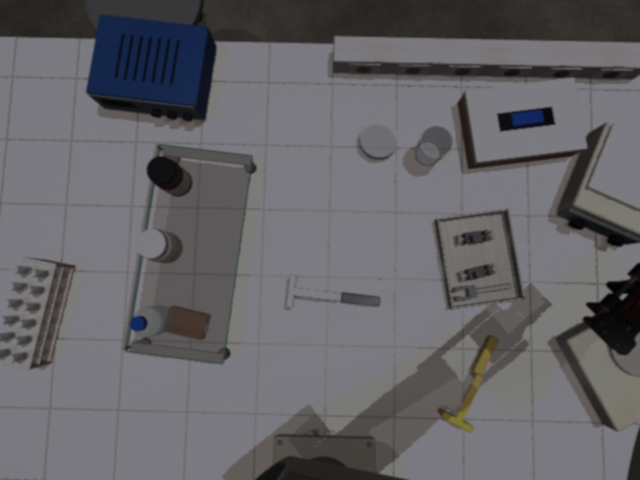

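View pics/side11.png

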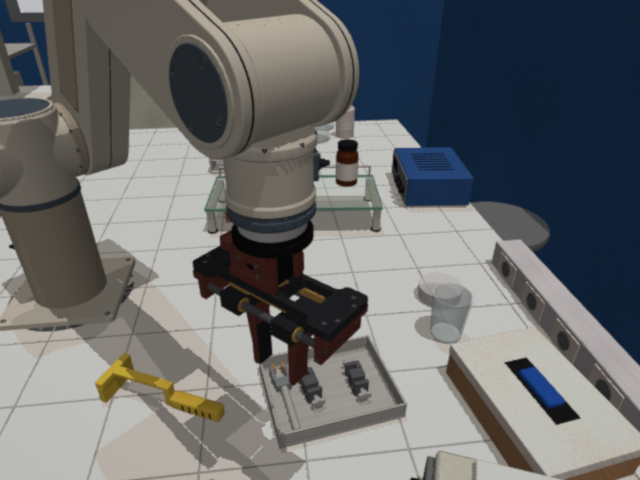

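The boss lies flat in the empty half of the tray at top (475,238). The squeegee is on the open bench at (335,298), and the jars, slide box and spare fittings are at the same pixels as before. Handing in.

```bash
python3 - <<'E'
from h import *
workorder.sign_off(); print(env.read_state()['time_s'])
E
```

```text
the job is handed in; nothing more can be done
the job is handed in; nothing more can be done
```

The boss head is out from under the shelf and lies flat in the empty half of the fittings tray, and I handed the job in at about 29 s of the 64 s limit.

**What I did:**
1. Gripped the grey squeegee by its handle.
2. Slid its head under the shelf beside the boss head, swept it in behind, and dragged the boss head about 130 mm clear of the front edge. The gripper did not touch it until then.
3. Laid the squeegee down the same way up, on the open bench in front of the shelf.
4. Gripped the boss head across its 24 mm width and set it down along the tray, beside the spare boss head and the clamp.

**Last checks:** The final top view and the wrist picture of the tray show the boss head flat in the tray, clear of the other fittings. The squeegee is upright and clear of the shelf. By eye, the jars, bottle, slide box, Petri dishes and beaker are at the same pixels as at the start. Every force reading I printed was under 5 N.

**What disagreed:**
- The top and side cameras differed by 6–10 mm in depth at the shelf.
- My first estimate put the squeegee head about 10 mm too far ahead. I caught this in the pictures and pushed in deeper before sweeping.
- The tray was about 6 mm off my first estimate, so I moved the placing point 5 mm.
- The boss head was hidden during the first part of the drag. I relied on the force readings there and saw it again once it was out.

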